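# Lock the phone repair jig with its index pin

## Robot

A 6-joint arm with a two-finger parallel gripper is mounted at the origin on the work surface. World frame = base frame: x ahead of the robot, y to its left, z up, the work surface at z = 0. Lengths are in mm, angles in degrees, forces in N, time in s.
With the tool pointing down it reaches from about 250 to 725 mm from the base axis. Payload 4 kg.
Tool frame: the origin (TCP) lies midway between the tips of the shut fingers; the grasp point (between the pads) lies 19 mm behind it (manip.tcp_to_grasp is the distance from the TCP to the grasp point, in mm); z points along the fingers, y is the direction in which the jaws open and shut (so a half turn about z gives the same grasp; the last joint's range is limited). The gripper opens to 85 mm and grips with 20 to 120 N. Pads are 22 mm wide; open, the fingers measure 114 mm over their backs; the gripper's body (76 mm by 85 mm) begins 54 mm behind the grasp point. The pads swing forward as they close: fully open they stand 13 mm farther back than shut.
Start: joints at [-73.281, 13.785, 0.286, 76.501, 0, 90], TCP at [143.836, -478.864, 231.306] pointing down, gripper open.
Joint ranges: [-155.79, 155.79], [-60.16, 107.12], [-62.33, 73.08], [-114, 123.19], [-81.49, 82.49], [-180, 180]. Speed limits (degrees/s): [159.86, 159.86, 180, 180, 180, 180].

## Interface

Orientations are given as a 3x3 rotation matrix whose columns are the frame's x, y, z axes.
In Python, from rig import manip gives the robot as it stands.
- The arm moves only by the tool play_rows, never from a script. Its argument "steps" is a list of rows, each an object with "gripper": the closure, from -1 (fully open) to 1 (shut), so that 0 is half open; "linear": the shift along the world's x, y, z scaled (see below), a list of three; "twist": the turn about the world's z scaled (see below). A call has 1 to 10 rows; each row is the pose to reach, as a shift and turn from the pose commanded when the call began; what a row does not reach only later rows make up. The controller multiplies each number of a shift by 30 cm and each number of a turn by 90 degrees. A row lasts 1/10 s, in which the tool goes at most 50 mm and 8.59 degrees, less where a joint would pass 70% of its speed; a pose out of reach is approached as far as the arm can. A call with a number of a shift or a turn outside -1 to 1 is refused whole. A call with a gripper value outside its range is refused whole. The fingers move at their own pace and stop on an object; the grip force is fixed at half the most. Time passes only in rows, so rows that repeat a pose let the fingers close. It gives the time, the measured TCP pose, the force and the opening at its end, in the units of the state.
- manip.get_obs(): the state, without advancing time (a new reading comes with each control period).
- manip.grab_frame(name): name is "side" or "top" or "wrist"; returns a dict with "frame" (420x560x3 uint8, red, green, blue), "range_z" (420x560 float32, mm along the optical axis (not along the pixel's ray), 0 where there is no reading), "camera_matrix" (3x3 intrinsics, pixels), "cam_to_world" (4x4, takes a point from camera to world coordinates). Camera axes: x right, y down, z forward; pixel columns grow to the right and rows downward; lengths in mm; the calibration is good to about 2 mm. A picture is of the moment at which its call begins.
- manip.sign_off(): hands the job in, once; it reports no verdict.
The state is a dict: "time_s": time; "q": joint angles; "joint_velocities": joint speeds; "joint_efforts": joint torques, N m; "position": TCP position; "tool_rot": TCP orientation; "wrist_force": force on the tool from outside, world axes, zero at the start; "moment": the same for the moment, N m; "opening": opening from 0.0 (shut) to 1.0 (fully open).
Only numpy, scipy, OpenCV 4.12 (cv2) and the standard library are available. Lean on these libraries where they do the work, as an engineer would, in place of code of your own. Each camera call takes 0.05 s, during which the arm holds its last target. There are 200 camera calls.

## Task

Lock the phone repair jig: take the plain round-headed index pin out of the pin stand, lower it through the bore of the jig's housing, and feel about with light pressure for the blind hole hidden at the bottom until the pin drops in. Push it gently fully home, so that its collar sits flat on the housing, and let go. Leave the other two pins in the stand and do not disturb the things lying on the bench.

Things in the scene. Friction and masses are not known exactly. Their poses are not given: they have to be found in the camera images.
- jig: Phone repair jig fixed to the bench. Origin: on the bench under the centre of its housing, a block 78 x 78 mm, 67 mm high; z up. A vertical round bore 28 mm wide goes down the middle of the housing. A low aluminium base (211 x 110 mm, at most 36 mm high) with an opened phone runs from the housing along +x of the jig. More than 30 N of the pin (or arm) on the jig, in any direction, damages it.
- bore (a point): Centre of the bore's mouth, in the plane of the housing's top, 67 mm above the bench. Axes as jig.
- bore_floor (a point): Point on the bore's axis, 45 mm below its mouth and 22 mm above the bench, on the flat rigid top of a hidden lock plate. In the plate is a blind round hole 11.6 mm wide, 14 mm deep, with a 1 mm chamfer. It is too deep and dark to show in any image, and never measured: in each run its centre lies elsewhere, 3.5 to 6.5 mm from this point in any direction. The plate stays put under the pin. Axes as jig.
- pin: The index pin, steel, 110 to 220 g, z up its axis. Origin: centre of the collar's underside. Below it a round shank 10 mm wide, 57 mm long, tip chamfered 1 mm; above it the collar, 44 mm wide, 6 mm thick, and on that a plain round grip stem 18 mm wide, 40 mm tall. It hangs loosely in a hole of the stand. Home in the jig, the collar lies on the housing; with the tip on the lock plate it is 12 mm higher.
- pin_tip (a point): Centre of the end of the index pin's shank, 57 mm below pin along its axis. When fully home it is 10 mm above the bench, 12 mm deep in the blind hole. Axes as pin.
- stand: Grey pin stand fixed to the bench, 60 (x) x 190 (y) x 64 mm high; origin on the bench under its centre. Three upright through holes 14 mm wide in a row along its y, at -62, 0 and +62 mm. Each holds one pin; which one is where changes.
- squat_pin: Another pin in the stand, to be left there: same collar, but with a thick squat knob 30 mm in diameter and 18 mm tall. Origin: centre of the underside of its collar.
- tee_pin: Another pin in the stand, to be left there: same collar, but with a crossbar (T) handle, 44 mm long, its top 40 mm above the underside of the collar, which is the origin.
- screwdriver: Screwdriver lying on the bench, 160 mm long, to be left alone.
- tweezers: Dark tweezers lying on the bench, 120 mm long, to be left alone. Origin at the middle.
- loupe: Black loupe standing on the bench, 36 mm in diameter, 32 mm tall, to be left alone. Origin at its underside.
- back_cover: Phone back cover lying flat, 147 x 72 x 6 mm, to be left alone. Origin at its centre, underside.
- marker: Marker lying on the bench, 130 mm long, 14 mm thick, to be left alone. Origin at its middle, underside.
There are look-alikes about, which are no part of the job. Leave any black look-alike of the pin alone.

How it is judged (in metres and radians):
On the way, in this order (a step that is already met when the one before it is completed fails the run):
1. the index pin's shank is inside the bore of the housing, still above the blind hole (horizontal distance between pin_tip and bore below 0.0115 m and z of pin_tip in the frame of jig between 0.02 and 0.058 m), for 0.2 s.
2. the pin has dropped at least 6 mm into the hidden hole (horizontal distance between pin_tip and bore below 0.0115 m and angle between pin's own z axis and vertical below 0.08 rad and z of pin_tip in the frame of jig below 0.016 m), for 0.1 s.
At the end, for the whole second after the job is handed in: The index pin stands upright (within 0.08 rad) in the jig's hidden hole with its tip within 2 mm of fully home (less than 12 mm above the bench, collar on the housing), at rest and released; the other two pins are still in their places in the stand (within 20 mm) (horizontal distance between pin_tip and bore below 0.0115 m and angle between pin's own z axis and vertical below 0.08 rad and z of pin_tip in the frame of jig below 0.012 m and linear speed of pin below 0.02 m/s and contact force between pin and the fingers below 0.1 N and distance of each of squat_pin, tee_pin from where it was at the start of the episode below 0.02 m); the robot touches nothing.
It fails at once if the pin pressed the jig with more than 30 N (contact force between pin and jig above 30 N).
It fails at once if the gripper or arm pushed on the jig (contact force between the arm and jig above 30 N).
It fails at once if another pin moved by more than 20 mm, or a thing on the bench by more than 30 mm (distance of any of squat_pin, tee_pin from where it was at the start of the episode above 0.02 m or distance of any of screwdriver, tweezers, loupe, back_cover, marker from where it was at the start of the episode above 0.03 m).
It also fails if it takes over 72 s, if anything falls off the work surface, if the arm or the gripper's body presses on something with over 40 N, if the wrist force passes 120 N, or if a joint passes its speed limit or range.

## Working session

There is one attempt and no reset: what is moved stays moved. The work goes in short steps, Python scripts to look and compute and a tool call to move; the robot and the scene stay as the last step left them, time stands still between calls to the robot, and variables do not carry over. Pictures are saved under pics/ and viewed, about 8 in all and at most 12, crops included, and the job is handed in when it is done.

Besides the shell and the picture viewer there is one more tool, called after "Request:" as a command line: name --argument value ..., lists and objects as JSON in quotes. play_rows: Moves the arm, as the interface text tells. Shifts and turns lie within -1 to 1; 1 stands for 30 cm of shift or 90 degrees of turn. Its arguments: {"type":"object","properties":{"steps":{"type":"array"}},"required":["steps"]}

```bash
mkdir -p pics; cat > h.py <<'E'
import numpy as np, cv2, pickle
from rig import manip
def snap(n,f):
    d=manip.grab_frame(n); pickle.dump(d,open(f'pics/{f}.pkl','wb')); cv2.imwrite(f'pics/{f}.png',d['frame'][:,:,::-1]); return d
def load(f): return pickle.load(open(f'pics/{f}.pkl','rb'))
def cloud(d):
    K=d['camera_matrix'];z=d['range_z'].astype(float);v,u=np.indices(z.shape)
    P=np.stack([(u-K[0,2])/K[0,0]*z,(v-K[1,2])/K[1,1]*z,z],-1)
    T=d['cam_to_world'];W=P@T[:3,:3].T+T[:3,3];W[z==0]=np.nan;return W
def ray(d,u,v,h):
    K=d['camera_matrix'];T=d['cam_to_world'];r=T[:3,:3]@np.array([(u-K[0,2])/K[0,0],(v-K[1,2])/K[1,1],1]);o=T[:3,3]
    return o+r*(h-o[2])/r[2]
E
python3 - <<'E'
from h import *
a=snap('top','top0');b=snap('side','side0')
cv2.imwrite('pics/both.png',cv2.resize(np.vstack([a['frame'],b['frame']])[:,:,::-1],(400,600)))
for d in(a,b): print(d['cam_to_world'].round(3).tolist())
o=manip.get_obs();print(o['time_s'],o['wrist_force'],o['opening'],manip.tcp_to_grasp)
E
```

```text
[[-0.001, -0.985, 0.175, 326.379], [-1.0, 0.003, 0.01, -23.093], [-0.01, -0.175, -0.985, 1351.215], [0.0, 0.0, 0.0, 1.0]]
[[0.97, -0.14, 0.196, 298.606], [-0.241, -0.532, 0.812, -1062.336], [-0.009, -0.835, -0.55, 774.52], [0.0, 0.0, 0.0, 1.0]]
0.1 [ 0.25653618 -0.46950374  0.7163583 ] 1.0034370001670465 18.700000000000003
```

View pics/top0.png

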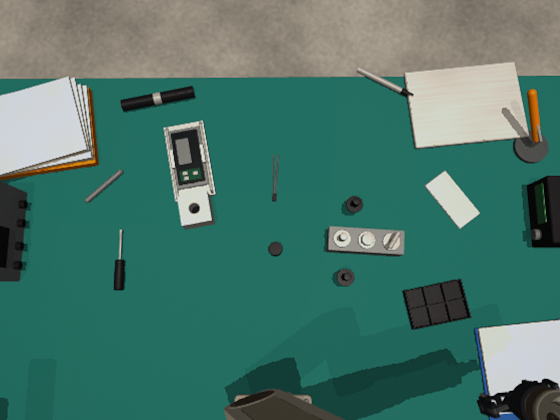

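View pics/side0.png

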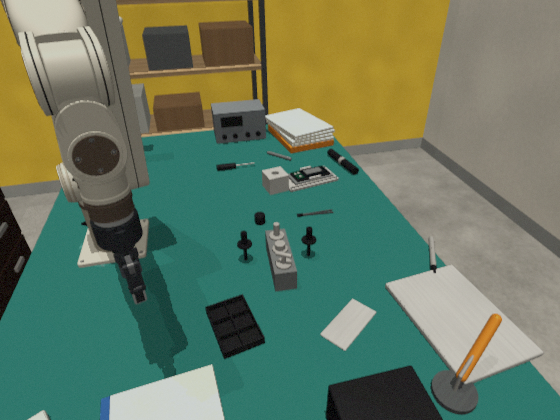

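The top view shows the jig housing with its bore at about (194,208) and the stand at about (366,241). The pin candidates in the stand are (342,238), (367,240) and (392,241, crossbar). Black look-alikes stand at (354,204) and (345,277). Next I'll take enlarged crops and measure from the depth data.

```bash
python3 - <<'E'
from h import *
a=load('top0');b=load('side0')
c1=cv2.resize(a['frame'][190:290,315:415],(400,400),interpolation=cv2.INTER_CUBIC)
c2=cv2.resize(b['frame'][205:305,230:330],(400,400),interpolation=cv2.INTER_CUBIC)
cv2.imwrite('pics/crop1.png',np.hstack([c1,c2])[:,:,::-1])
W=cloud(a)
def reg(n,u0,u1,v0,v1,lo,hi,w=W):
    p=w[v0:v1,u0:u1].reshape(-1,3);p=p[(p[:,2]>lo)&(p[:,2]<hi)]
    if len(p)<3: print(n,len(p));return p
    r=cv2.minAreaRect(p[:,:2].astype(np.float32));print(n,len(p),'mean',p.mean(0).round(1),'med z',np.median(p[:,2]).round(1),'rect',np.round(r[0],1),np.round(r[1],1),round(r[2],1));return p
reg('housing',175,217,180,232,60,75)
reg('stand',322,410,220,262,58,67)
for u in (342,367,392): reg('col%d'%u,u-13,u+13,222,256,67.5,76)
for u in (342,367,392): reg('stem%d'%u,u-13,u+13,218,256,78,130)
for n,r in dict(b1=(340,370,190,218),b2=(330,360,263,292)).items(): reg(n,*r,10,150)
reg('loupe',265,287,238,260,10,60)
# bore: dark pixels inside housing
g=cv2.cvtColor(a['frame'],cv2.COLOR_RGB2GRAY);m=np.zeros_like(g);m[198:219,184:206]=(g[198:219,184:206]<110)
n,l,s,c=cv2.connectedComponentsWithStats(m)
for i in range(1,n): print('bore',s[i],c[i],ray(a,*c[i],67).round(1))
# white top outline of housing
S=cloud(b)
reg('s housing',258,295,160,198,62,72,S)
reg('s stem far',262,290,215,240,80,130,S)
for n in((262,300,240,252),(262,300,252,275)): reg('s',*n,78,130,S)
E
```

```text
housing 851 mean [561.7 198.7  67.1] med z 67.1 rect [562.6 199.2] [79.9 79.4] 10.7
stand 926 mean [ 478.4 -235.    63.8] med z 63.9 rect [ 479.1 -238.3] [191.7  61. ] 86.5
col342 194 mean [ 481.5 -174.9   70.8] med z 70.4 rect [ 482.9 -175.1] [63.  58.1] 88.7
col367 146 mean [ 477.7 -235.3   70.3] med z 69.6 rect [ 479.4 -238.1] [65.  57.5] 85.3
col392 185 mean [ 474.1 -298.5   70.3] med z 69.8 rect [ 474.6 -300.2] [62.4 59.3] 85.9
stem342 57 mean [ 481.7 -174.9  105.7] med z 110.1 rect [ 482.5 -175.8] [15.5 17. ] 44.2
stem367 117 mean [ 478.5 -237.    88. ] med z 88.5 rect [ 478.6 -237.5] [28.  27.6] 45.6
stem392 94 mean [ 475.  -298.9  101.9] med z 102.3 rect [ 474.9 -299.4] [12.1 44.1] 59.7
b1 227 mean [ 570.2 -208.7   72.4] med z 64.9 rect [ 572.2 -210.3] [42.  41.7] 3.0
b2 243 mean [ 385.6 -182.1   71.2] med z 64.6 rect [ 386.3 -182.7] [41.9 41.6] 64.3
loupe 157 mean [461.5  -8.2  31. ] med z 31.6 rect [462.1  -8.3] [34.1 33.7] 0.1
bore [189 203  11  10  83] [193.73493976 207.69879518] [563.6 200.2  67. ]
s housing 224 mean [562.2 195.9  66.4] med z 66.4 rect [562.  198.8] [81.3 83.9] 11.7
s stem far 64 mean [ 481.4 -180.    98.4] med z 100.1 rect [ 482.8 -177.9] [16.7 15.7] 38.3
s 81 mean [ 477.1 -244.3   87. ] med z 87.0 rect [ 473.6 -260.1] [69.4 25.2] 76.3
s 93 mean [ 474.6 -303.    96.7] med z 99.4 rect [ 473.3 -302. ] [11.3 43.3] 65.3
```

View pics/crop1.png

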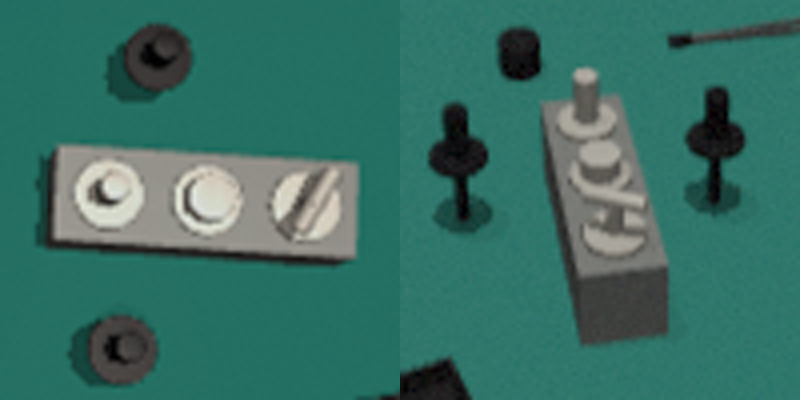

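The candidates are (342,238) with a plain round 18 mm stem and top at z≈110, (367,240) with a squat 28 mm knob, and (392,241) with a crossbar. The two black ones outside the stand are look-alikes. The crop confirms the index pin is the left one in the top view, at about (482.5,-175.5). The jaws should open along the stand's x axis.

```bash
python3 - <<'E'
from h import *
o=manip.get_obs();print(np.round(o['tool_rot'],3).tolist(),np.round(o['position'],1),o['time_s'])
p=np.array([482.3,-175.7,170]);print((p-o['position'])/300)
E
```

```text
[[0.958, 0.288, -0.001], [0.288, -0.958, 0.002], [-0.0, -0.002, -1.0]] [ 143.7 -478.3  230.5] 0.1
[ 1.12871933  1.00874685 -0.20159101]
```

Request:
play_rows --steps '[{"gripper":-1,"linear":[0.9,0.8,-0.05],"twist":0.775},{"gripper":-1,"linear":[0.9,0.8,-0.05],"twist":0.775},{"gripper":-1,"linear":[0.9,0.8,-0.05],"twist":0.775},{"gripper":-1,"linear":[0.9,0.8,-0.05],"twist":0.775},{"gripper":-1,"linear":[0.9,0.8,-0.05],"twist":0.775},{"gripper":-1,"linear":[0.9,0.8,-0.05],"twist":0.775},{"gripper":-1,"linear":[0.9,0.8,-0.05],"twist":0.775},{"gripper":-1,"linear":[0.9,0.8,-0.05],"twist":0.775},{"gripper":-1,"linear":[0.9,0.8,-0.05],"twist":0.775},{"gripper":-1,"linear":[0.9,0.8,-0.05],"twist":0.775}]'

```text
time_s: 1.1
position: [413.3, -238.8, 215.9]
tool_rot: [[0.064, 0.998, -0.001], [0.998, -0.064, 0.0], [0.0, -0.001, -1.0]]
wrist_force: [0.1, 0.6, 0.6]
opening: 1.0
```

Request:
play_rows --steps '[{"gripper":-1,"linear":[0.228,0.21,-0.15],"twist":0},{"gripper":-1,"linear":[0.228,0.21,-0.15],"twist":0},{"gripper":-1,"linear":[0.228,0.21,-0.15],"twist":0},{"gripper":-1,"linear":[0.228,0.21,-0.15],"twist":0}]'

```text
time_s: 1.5
position: [481.2, -176.3, 170.4]
tool_rot: [[0.064, 0.998, -0.003], [0.998, -0.064, 0.0], [0.0, -0.003, -1.0]]
wrist_force: [0.1, -0.5, 1.1]
opening: 1.0
```

```bash
python3 - <<'E'
from h import *
d=snap('wrist','w0');W=cloud(d)
m=(W[...,2]>107)&(W[...,2]<114)
n,l,s,c=cv2.connectedComponentsWithStats(m.astype(np.uint8))
for i in range(1,n):
    if s[i,4]>30:
        p=W[l==i];print(s[i],c[i].round(1),p.mean(0).round(1),np.round(cv2.minAreaRect(p[:,:2].astype(np.float32)),1) if 0 else cv2.minEnclosingCircle(p[:,:2].astype(np.float32)))
print(np.round(manip.get_obs()['position'],1))
E
```

```text
[273 215  25  24 454] [285.4 226.7] [ 483.  -174.6  109.5] ((482.97918701171875, -175.02371215820312), 8.834102630615234)
[ 481.2 -176.9  171.2]
```

View pics/w0.png

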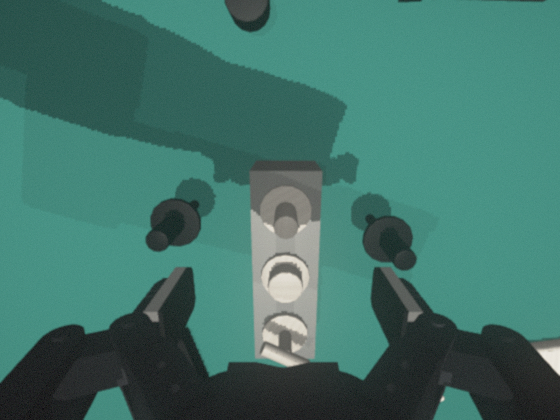

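The wrist view shows the pin's stem end at (285,227), which works out to (483,-175). It stands clear between the fingers, with the black pins outside them. Descending to grasp.

Request:
play_rows --steps '[{"gripper":-1,"linear":[0.002,0.002,-0.12],"twist":0},{"gripper":-1,"linear":[0.002,0.002,-0.22],"twist":0},{"gripper":-1,"linear":[0.002,0.002,-0.29],"twist":0},{"gripper":-1,"linear":[0.002,0.002,-0.323],"twist":0},{"gripper":-1,"linear":[0.002,0.002,-0.323],"twist":0},{"gripper":1,"linear":[0.002,0.002,-0.323],"twist":0},{"gripper":1,"linear":[0.002,0.002,-0.323],"twist":0},{"gripper":1,"linear":[0.002,0.002,-0.323],"twist":0},{"gripper":1,"linear":[0.002,0.002,-0.323],"twist":0},{"gripper":1,"linear":[0.002,0.002,-0.323],"twist":0}]'

```text
time_s: 2.55
position: [483.4, -175.4, 75.2]
tool_rot: [[0.061, 0.998, 0.001], [0.998, -0.061, -0.001], [-0.0, 0.001, -1.0]]
wrist_force: [0.6, -0.6, 3.6]
opening: 0.194
```

Request:
play_rows --steps '[{"gripper":1,"linear":[0,0,0],"twist":0},{"gripper":1,"linear":[0,0,0],"twist":0},{"gripper":1,"linear":[0,0,0],"twist":0},{"gripper":1,"linear":[0,0,0],"twist":0},{"gripper":1,"linear":[0,0,0],"twist":0}]'

```text
time_s: 3.05
position: [483.4, -175.4, 75.1]
tool_rot: [[0.061, 0.998, 0.001], [0.998, -0.061, -0.0], [-0.0, 0.001, -1.0]]
wrist_force: [-0.8, -0.2, 4.9]
opening: 0.194
```

Request:
play_rows --steps '[{"gripper":1,"linear":[0,0,0.05],"twist":0},{"gripper":1,"linear":[0,0,0.12],"twist":0},{"gripper":1,"linear":[0,0,0.2],"twist":0},{"gripper":1,"linear":[0,0,0.28],"twist":0},{"gripper":1,"linear":[0,0,0.35],"twist":0},{"gripper":1,"linear":[0,0,0.37],"twist":0},{"gripper":1,"linear":[0.02,0.1,0.37],"twist":0},{"gripper":1,"linear":[0.04,0.2,0.37],"twist":0},{"gripper":1,"linear":[0.06,0.3,0.37],"twist":0},{"gripper":1,"linear":[0.08,0.4,0.37],"twist":0}]'

```text
time_s: 4.05
position: [506.0, -54.1, 183.7]
tool_rot: [[0.062, 0.998, -0.003], [0.998, -0.062, 0.0], [0.0, -0.003, -1.0]]
wrist_force: [-0.3, -0.1, -1.8]
opening: 0.194
```

Request:
play_rows --steps '[{"gripper":1,"linear":[0.03,0.1,0],"twist":0},{"gripper":1,"linear":[0.05,0.22,0],"twist":0},{"gripper":1,"linear":[0.08,0.34,0],"twist":0},{"gripper":1,"linear":[0.11,0.46,0],"twist":0},{"gripper":1,"linear":[0.14,0.58,0],"twist":0},{"gripper":1,"linear":[0.16,0.7,0],"twist":0},{"gripper":1,"linear":[0.18,0.8,0],"twist":0},{"gripper":1,"linear":[0.187,0.85,0],"twist":0},{"gripper":1,"linear":[0.187,0.85,0],"twist":0},{"gripper":1,"linear":[0.187,0.85,0],"twist":0}]'

```text
time_s: 5.05
position: [562.2, 199.0, 184.2]
tool_rot: [[0.061, 0.998, -0.002], [0.998, -0.061, -0.002], [-0.002, -0.002, -1.0]]
wrist_force: [-0.2, -0.3, -0.8]
opening: 0.188
```

```bash
python3 - <<'E'
from h import *
o=manip.get_obs();print(np.round(o['position'],1),o['wrist_force'],o['moment'],o['opening'])
d=snap('wrist','w1');s=snap('side','s1')
W=cloud(d)
p=W[(W[...,2]>62)&(W[...,2]<72)];p=p[(abs(p[:,0]-563)<70)&(abs(p[:,1]-199)<70)];print(len(p),p.mean(0),cv2.minAreaRect(p[:,:2].astype(np.float32)))
c=cv2.resize(s['frame'][90:210,215:335],(420,420),interpolation=cv2.INTER_CUBIC)
cv2.imwrite('pics/v1.png',np.hstack([cv2.resize(d['frame'],(380,285)).copy() if 0 else d['frame'][:, 140:500],c])[:,:,::-1])
E
```

```text
[562.2 199.  184.2] [-0.22509793 -0.29855453 -0.82739119] [-0.03732324 -0.00671743  0.01933846] 0.18848946643038716
5549 [563.39371887 209.20221904  66.59451333] ((561.9683227539062, 199.93295288085938), (78.14969635009766, 78.44670867919922), 10.688379287719727)
```

View pics/v1.png

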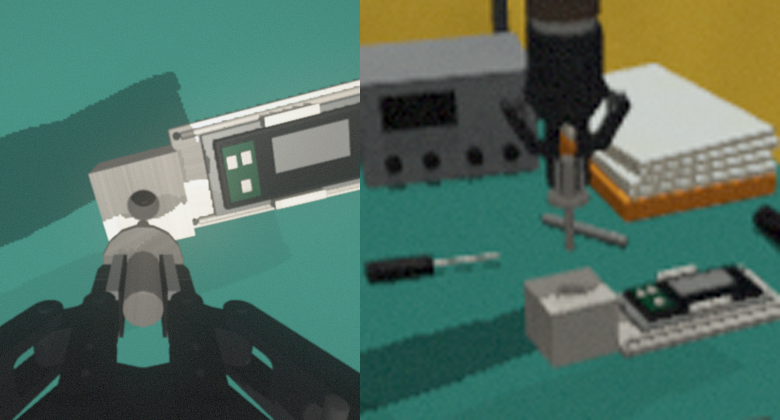

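The side view shows the pin hanging upright. Estimates of the bore centre agree at about (562.5,199.8). Lowering the tip to about 8 mm above the plate.

Request:
play_rows --steps '[{"gripper":1,"linear":[0,0,-0.1],"twist":0},{"gripper":1,"linear":[0,0,-0.14],"twist":0},{"gripper":1,"linear":[0,0,-0.18],"twist":0},{"gripper":1,"linear":[0,0,-0.22],"twist":0},{"gripper":1,"linear":[0,0,-0.25],"twist":0},{"gripper":1,"linear":[0,0,-0.28],"twist":0},{"gripper":1,"linear":[0,0,-0.287],"twist":0},{"gripper":1,"linear":[0,0,-0.287],"twist":0},{"gripper":1,"linear":[0,0,-0.287],"twist":0}]'

```text
time_s: 6.05
position: [563.3, 199.9, 99.8]
tool_rot: [[0.062, 0.998, 0.001], [0.998, -0.062, 0.0], [0.0, 0.001, -1.0]]
wrist_force: [-1.3, -0.9, -2.6]
opening: 0.193
```

Request:
play_rows --steps '[{"gripper":1,"linear":[0,0,-0.007],"twist":0},{"gripper":1,"linear":[0,0,-0.012],"twist":0},{"gripper":1,"linear":[0,0,-0.017],"twist":0},{"gripper":1,"linear":[0,0,-0.02],"twist":0},{"gripper":1,"linear":[0,0,-0.022],"twist":0},{"gripper":1,"linear":[0,0,-0.022],"twist":0}]'

```text
time_s: 6.65
position: [562.9, 199.7, 92.6]
tool_rot: [[0.062, 0.998, -0.0], [0.998, -0.062, -0.0], [-0.0, -0.0, -1.0]]
wrist_force: [-0.3, -0.3, -2.2]
opening: 0.191
```

Request:
play_rows --steps '[{"gripper":1,"linear":[0,0,-0.002],"twist":0},{"gripper":1,"linear":[0,0,-0.004],"twist":0},{"gripper":1,"linear":[0,0,-0.006],"twist":0},{"gripper":1,"linear":[0,0,-0.006],"twist":0}]'

```text
time_s: 7.05
position: [562.9, 199.7, 90.8]
tool_rot: [[0.062, 0.998, -0.0], [0.998, -0.062, -0.0], [-0.0, -0.0, -1.0]]
wrist_force: [-0.0, 0.1, -2.1]
opening: 0.191
```

Request:
play_rows --steps '[{"gripper":1,"linear":[0,0,-0.001],"twist":0},{"gripper":1,"linear":[0,0,-0.003],"twist":0},{"gripper":1,"linear":[0,0,-0.003],"twist":0}]'

```text
time_s: 7.35
position: [563.0, 199.8, 90.2]
tool_rot: [[0.062, 0.998, 0.0], [0.998, -0.062, 0.0], [0.0, 0.0, -1.0]]
wrist_force: [-0.2, 0.3, -3.1]
opening: 0.192
```

Still no contact. Continuing down in 0.6 mm steps.

Request:
play_rows --steps '[{"gripper":1,"linear":[0,0,-0.001],"twist":0},{"gripper":1,"linear":[0,0,-0.002],"twist":0},{"gripper":1,"linear":[0,0,-0.002],"twist":0}]'

```text
time_s: 7.65
position: [563.1, 199.8, 90.0]
tool_rot: [[0.062, 0.998, 0.001], [0.998, -0.062, 0.0], [0.0, 0.001, -1.0]]
wrist_force: [-0.7, -0.4, 3.1]
opening: 0.189
```

Request:
play_rows --steps '[{"gripper":1,"linear":[0,0,-0.001],"twist":0},{"gripper":1,"linear":[0,0,-0.002],"twist":0},{"gripper":1,"linear":[0,0,-0.002],"twist":0}]'

```text
time_s: 7.95
position: [563.3, 199.9, 90.0]
tool_rot: [[0.062, 0.998, 0.001], [0.998, -0.062, 0.001], [0.001, 0.001, -1.0]]
wrist_force: [-2.2, -1.1, 7.3]
opening: 0.196
```

There is contact at TCP z = 90.0, matching the predicted plate height, and the arm gives about 7 N/mm. The command is now 88.8, so the pin presses at about 9 N. I'll search in rings, starting by moving out along +x to r = 5 mm.

Request:
play_rows --steps '[{"gripper":1,"linear":[0.003,0,0],"twist":0},{"gripper":1,"linear":[0.006,0,0],"twist":0},{"gripper":1,"linear":[0.009,0,0],"twist":0},{"gripper":1,"linear":[0.012,0,0],"twist":0},{"gripper":1,"linear":[0.0145,0,0],"twist":0},{"gripper":1,"linear":[0.0167,0,0],"twist":0},{"gripper":1,"linear":[0.0167,0,0],"twist":0}]'

```text
time_s: 8.65
position: [565.0, 199.9, 89.8]
tool_rot: [[0.061, 0.998, -0.005], [0.998, -0.061, 0.001], [0.0, -0.005, -1.0]]
wrist_force: [-7.7, 0.1, 11.2]
opening: 0.194
```

```bash
python3 - <<'E'
import numpy as np
for r in(5,3.6,6.4):
  for k in range(0,360,40):
    a=np.radians(k);print(r,k,[[round(r*(np.cos(np.radians(k+s))-np.cos(a))/300,4),round(r*(np.sin(np.radians(k+s))-np.sin(a))/300,4)] for s in(8,16,24,32,40)])
E
```

```text
5 0 [[np.float64(-0.0002), np.float64(0.0023)], [np.float64(-0.0006), np.float64(0.0046)], [np.float64(-0.0014), np.float64(0.0068)], [np.float64(-0.0025), np.float64(0.0088)], [np.float64(-0.0039), np.float64(0.0107)]]
5 40 [[np.float64(-0.0016), np.float64(0.0017)], [np.float64(-0.0034), np.float64(0.0031)], [np.float64(-0.0055), np.float64(0.0043)], [np.float64(-0.0076), np.float64(0.0051)], [np.float64(-0.0099), np.float64(0.0057)]]
5 80 [[np.float64(-0.0023), np.float64(0.0002)], [np.float64(-0.0046), np.float64(0.0002)], [np.float64(-0.0069), np.float64(-0.0002)], [np.float64(-0.0091), np.float64(-0.001)], [np.float64(-0.0112), np.float64(-0.002)]]
5 120 [[np.float64(-0.0019), np.float64(-0.0013)], [np.float64(-0.0037), np.float64(-0.0029)], [np.float64(-0.0052), np.float64(-0.0046)], [np.float64(-0.0064), np.float64(-0.0066)], [np.float64(-0.0073), np.float64(-0.0087)]]
5 160 [[np.float64(-0.0006), np.float64(-0.0022)], [np.float64(-0.001), np.float64(-0.0045)], [np.float64(-0.001), np.float64(-0.0069)], [np.float64(-0.0006), np.float64(-0.0092)], [np.float64(-0.0), np.float64
[... 4198 characters left out ...]
p.float64(0.0094), np.float64(-0.0112)]]
6.4 240 [[np.float64(0.0027), np.float64(-0.0013)], [np.float64(0.0055), np.float64(-0.0022)], [np.float64(0.0084), np.float64(-0.0027)], [np.float64(0.0114), np.float64(-0.0028)], [np.float64(0.0144), np.float64(-0.0025)]]
6.4 280 [[np.float64(0.0029), np.float64(0.0007)], [np.float64(0.0056), np.float64(0.0018)], [np.float64(0.0082), np.float64(0.0033)], [np.float64(0.0106), np.float64(0.0052)], [np.float64(0.0126), np.float64(0.0073)]]
6.4 320 [[np.float64(0.0017), np.float64(0.0024)], [np.float64(0.0031), np.float64(0.005)], [np.float64(0.0042), np.float64(0.0078)], [np.float64(0.0048), np.float64(0.0107)], [np.float64(0.005), np.float64(0.0137)]]
```

The tip lags by friction: command x is 567.9, measured 565.0, at about 13 N. Easing the pressure so it slides.

Request:
play_rows --steps '[{"gripper":1,"linear":[0,0,0.002],"twist":0},{"gripper":1,"linear":[0,0,0.002],"twist":0},{"gripper":1,"linear":[0,0,0.002],"twist":0}]'

```text
time_s: 8.95
position: [565.5, 199.9, 89.9]
tool_rot: [[0.061, 0.998, -0.004], [0.998, -0.061, 0.0], [0.0, -0.004, -1.0]]
wrist_force: [-6.4, -0.0, 9.3]
opening: 0.192
```

Request:
play_rows --steps '[{"gripper":1,"linear":[0,0,0.002],"twist":0},{"gripper":1,"linear":[0,0,0.002],"twist":0},{"gripper":1,"linear":[0,0,0.002],"twist":0}]'

```text
time_s: 9.25
position: [566.9, 199.8, 90.0]
tool_rot: [[0.061, 0.998, -0.002], [0.998, -0.061, 0.0], [0.0, -0.002, -1.0]]
wrist_force: [-5.4, 0.0, 5.5]
opening: 0.193
```

Request:
play_rows --steps '[{"gripper":1,"linear":[0,0,0],"twist":0},{"gripper":1,"linear":[0,0,0],"twist":0},{"gripper":1,"linear":[0,0,0],"twist":0},{"gripper":1,"linear":[0,0,0],"twist":0}]'

```text
time_s: 9.65
position: [566.9, 199.8, 90.0]
tool_rot: [[0.061, 0.998, -0.002], [0.998, -0.061, 0.0], [0.0, -0.002, -1.0]]
wrist_force: [-5.2, 0.5, 5.6]
opening: 0.195
```

Request:
play_rows --steps '[{"gripper":1,"linear":[-0.0002,0.0023,-0.001],"twist":0},{"gripper":1,"linear":[-0.0006,0.0046,-0.001],"twist":0},{"gripper":1,"linear":[-0.0014,0.0068,-0.001],"twist":0},{"gripper":1,"linear":[-0.0025,0.0088,-0.001],"twist":0},{"gripper":1,"linear":[-0.0039,0.0107,-0.001],"twist":0},{"gripper":1,"linear":[-0.0039,0.0107,-0.001],"twist":0}]'

```text
time_s: 10.25
position: [566.7, 201.2, 90.0]
tool_rot: [[0.063, 0.998, 0.0], [0.998, -0.063, -0.004], [-0.004, 0.0, -1.0]]
wrist_force: [-3.5, -5.2, 6.0]
opening: 0.195
```

Request:
play_rows --steps '[{"gripper":1,"linear":[-0.0016,0.0017,0],"twist":0},{"gripper":1,"linear":[-0.0034,0.0031,0],"twist":0},{"gripper":1,"linear":[-0.0055,0.0043,0],"twist":0},{"gripper":1,"linear":[-0.0076,0.0051,0],"twist":0},{"gripper":1,"linear":[-0.0099,0.0057,0],"twist":0},{"gripper":1,"linear":[-0.0099,0.0057,0],"twist":0}]'

```text
time_s: 10.85
position: [565.0, 204.9, 90.1]
tool_rot: [[0.062, 0.998, 0.003], [0.998, -0.062, 0.0], [0.001, 0.003, -1.0]]
wrist_force: [1.7, -2.3, 2.4]
opening: 0.194
```

Request:
play_rows --steps '[{"gripper":1,"linear":[-0.0023,0.0002,0],"twist":0},{"gripper":1,"linear":[-0.0046,0.0002,0],"twist":0},{"gripper":1,"linear":[-0.0069,-0.0002,0],"twist":0},{"gripper":1,"linear":[-0.0091,-0.001,0],"twist":0},{"gripper":1,"linear":[-0.0112,-0.002,0],"twist":0},{"gripper":1,"linear":[-0.0112,-0.002,0],"twist":0}]'

```text
time_s: 11.45
position: [560.7, 204.9, 90.1]
tool_rot: [[0.061, 0.998, 0.001], [0.998, -0.061, 0.002], [0.002, 0.001, -1.0]]
wrist_force: [3.6, 0.7, 3.2]
opening: 0.189
```

Request:
play_rows --steps '[{"gripper":1,"linear":[-0.0019,-0.0013,0],"twist":0},{"gripper":1,"linear":[-0.0037,-0.0029,0],"twist":0},{"gripper":1,"linear":[-0.0052,-0.0046,0],"twist":0},{"gripper":1,"linear":[-0.0064,-0.0066,0],"twist":0},{"gripper":1,"linear":[-0.0073,-0.0087,0],"twist":0},{"gripper":1,"linear":[-0.0073,-0.0087,0],"twist":0}]'

```text
time_s: 12.05
position: [558.1, 201.9, 89.9]
tool_rot: [[0.061, 0.998, -0.0], [0.998, -0.061, 0.001], [0.001, -0.0, -1.0]]
wrist_force: [2.2, 4.3, 6.1]
opening: 0.193
```

Request:
play_rows --steps '[{"gripper":1,"linear":[-0.0006,-0.0022,0],"twist":0},{"gripper":1,"linear":[-0.001,-0.0045,0],"twist":0},{"gripper":1,"linear":[-0.001,-0.0069,0],"twist":0},{"gripper":1,"linear":[-0.0006,-0.0092,0],"twist":0},{"gripper":1,"linear":[0,-0.0114,0],"twist":0},{"gripper":1,"linear":[0,-0.0114,0],"twist":0}]'

```text
time_s: 12.65
position: [556.9, 197.6, 88.4]
tool_rot: [[0.062, 0.998, -0.003], [0.998, -0.062, -0.001], [-0.001, -0.003, -1.0]]
wrist_force: [0.2, 2.8, -2.2]
opening: 0.196
```

The pin dropped: z fell to 88.4 and Fz returned to the free-hanging level. Lowering gently here.

Request:
play_rows --steps '[{"gripper":1,"linear":[-0.002,0,-0.003],"twist":0},{"gripper":1,"linear":[-0.002,0,-0.006],"twist":0},{"gripper":1,"linear":[-0.002,0,-0.006],"twist":0}]'

```text
time_s: 12.95
position: [557.3, 197.7, 87.5]
tool_rot: [[0.062, 0.998, -0.001], [0.998, -0.062, -0.001], [-0.001, -0.001, -1.0]]
wrist_force: [1.4, 2.8, -1.7]
opening: 0.192
```

Request:
play_rows --steps '[{"gripper":1,"linear":[0,0.001,-0.004],"twist":0},{"gripper":1,"linear":[0,0.001,-0.008],"twist":0},{"gripper":1,"linear":[0,0.001,-0.012],"twist":0},{"gripper":1,"linear":[0,0.001,-0.012],"twist":0}]'

```text
time_s: 13.35
position: [557.5, 198.2, 84.0]
tool_rot: [[0.062, 0.998, -0.0], [0.998, -0.062, -0.0], [-0.0, -0.0, -1.0]]
wrist_force: [0.2, 1.2, -2.3]
opening: 0.194
```

Sliding freely. On down to about 1 mm above home.

Request:
play_rows --steps '[{"gripper":1,"linear":[0,0.001,-0.004],"twist":0},{"gripper":1,"linear":[0,0.001,-0.008],"twist":0},{"gripper":1,"linear":[0,0.001,-0.012],"twist":0},{"gripper":1,"linear":[0,0.001,-0.016],"twist":0},{"gripper":1,"linear":[0,0.001,-0.016],"twist":0}]'

```text
time_s: 13.85
position: [557.5, 198.5, 79.2]
tool_rot: [[0.062, 0.998, -0.0], [0.998, -0.062, -0.0], [-0.0, -0.0, -1.0]]
wrist_force: [0.0, 0.0, -3.1]
opening: 0.193
```

Request:
play_rows --steps '[{"gripper":1,"linear":[0,0,-0.002],"twist":0},{"gripper":1,"linear":[0,0,-0.004],"twist":0},{"gripper":1,"linear":[0,0,-0.004],"twist":0}]'

```text
time_s: 14.15
position: [557.6, 198.5, 78.2]
tool_rot: [[0.062, 0.998, -0.0], [0.998, -0.062, -0.0], [-0.0, -0.0, -1.0]]
wrist_force: [0.3, -1.3, -1.6]
opening: 0.193
```

Request:
play_rows --steps '[{"gripper":1,"linear":[0,0,-0.001],"twist":0},{"gripper":1,"linear":[0,0,-0.002],"twist":0},{"gripper":1,"linear":[0,0,-0.002],"twist":0}]'

```text
time_s: 14.45
position: [557.6, 198.6, 78.2]
tool_rot: [[0.062, 0.998, 0.0], [0.998, -0.062, -0.0], [-0.0, 0.0, -1.0]]
wrist_force: [-2.0, -1.4, 1.9]
opening: 0.191
```

Request:
play_rows --steps '[{"gripper":1,"linear":[0,0,-0.001],"twist":0},{"gripper":1,"linear":[0,0,-0.001],"twist":0},{"gripper":1,"linear":[0,0,-0.001],"twist":0}]'

```text
time_s: 14.75
position: [557.6, 198.5, 78.2]
tool_rot: [[0.062, 0.998, 0.0], [0.998, -0.062, 0.0], [0.0, 0.0, -1.0]]
wrist_force: [-2.1, 0.9, 5.7]
opening: 0.196
```

Seated: z stops at 78.2, exactly 11.8 mm below plate contact, with about 7 N. Releasing and retreating straight up.

Request:
play_rows --steps '[{"gripper":-1,"linear":[0,0,0.003],"twist":0},{"gripper":-1,"linear":[0,0,0.003],"twist":0},{"gripper":-1,"linear":[0,0,0.003],"twist":0},{"gripper":-1,"linear":[0,0,0.003],"twist":0},{"gripper":-1,"linear":[0,0,0.003],"twist":0},{"gripper":-1,"linear":[0,0,0.003],"twist":0},{"gripper":-1,"linear":[0,0,0.003],"twist":0},{"gripper":-1,"linear":[0,0,0.003],"twist":0}]'

```text
time_s: 15.55
position: [557.7, 198.6, 78.3]
tool_rot: [[0.062, 0.998, -0.0], [0.998, -0.062, -0.0], [-0.0, -0.0, -1.0]]
wrist_force: [-0.3, -0.3, 0.1]
opening: 0.998
```

Request:
play_rows --steps '[{"gripper":-1,"linear":[0,0,0.05],"twist":0},{"gripper":-1,"linear":[0,0,0.12],"twist":0},{"gripper":-1,"linear":[0,0,0.2],"twist":0},{"gripper":-1,"linear":[0,0,0.3],"twist":0},{"gripper":-1,"linear":[0,0,0.4],"twist":0},{"gripper":-1,"linear":[0,0,0.4],"twist":0},{"gripper":-1,"linear":[0,0,0.4],"twist":0},{"gripper":-1,"linear":[0,0,0.4],"twist":0}]'

```text
time_s: 16.35
position: [556.9, 198.3, 197.0]
tool_rot: [[0.062, 0.998, -0.002], [0.998, -0.062, -0.001], [-0.001, -0.002, -1.0]]
wrist_force: [0.0, 1.0, -0.2]
opening: 0.999
```

```bash
python3 - <<'E'
from h import *
d=snap('wrist','w2');s=snap('side','s2');W=cloud(d)
for lo,hi in((62,69.5),(70.5,77),(108,118)):
    p=W[(W[...,2]>lo)&(W[...,2]<hi)];p=p[np.hypot(p[:,0]-560,p[:,1]-199)<45]
    print(len(p),np.median(p[:,2]) if len(p) else 0,p.mean(0) if len(p) else 0)
c=cv2.resize(s['frame'][90:210,215:335],(420,420),interpolation=cv2.INTER_CUBIC)
cv2.imwrite('pics/v2.png',np.hstack([d['frame'][:,140:500],c])[:,:,::-1])
E
```

```text
4577 66.6294902881495 [562.82155616 202.71269383  66.62497912]
1155 72.59878751853114 [557.51277023 203.29986755  72.65398213]
396 112.43824875340067 [557.38901658 199.42004685 112.29238175]
```

View pics/v2.png

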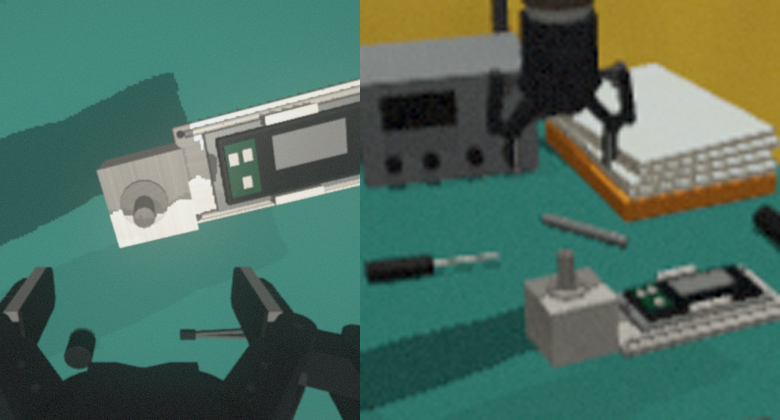

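The pin stands upright with its collar flat on the housing. Collar top is 72.6 against housing top 66.6 (6.0 mm, the collar's thickness), and the stem top is 112.4. Nothing is touching the gripper, so I'm handing in.

```bash
python3 -c "
from rig import manip
print(manip.sign_off())"
```

```text
the job is handed in; nothing more can be done
None
```

The index pin is locked in the jig and released, and I handed the job in at about 16.5 s of the 72 s limit.

- **Search:** I lowered the pin through the bore and met the lock plate at tool height 90.0 mm. A light circular search found the hidden hole about 5.6 mm from the nominal bore axis.
- **Seating:** I lowered the pin until it seated at 78.2 mm, about 11.8 mm below plate contact, pressing with about 7 N. The highest contact force I read was about 14 N, near the start of the search. Forces were only read at the end of each move.
- **Last checks:** the collar top is 6.0 mm above the housing top and the stem top is at 112.4 mm, so the collar lies flat. The pin looks upright in both views. The gripper is open, clear of everything, and reads no force.
- **Disagreements:** during the first outward push, friction left the tool about 3 mm behind its command. At the drop, the height read 1.3 mm below its command. Neither mattered once the pin was in the hole.
- **Not re-measured:** I did not measure the other two pins or the bench items again after the grasp. The arm stayed well clear of them, and nothing in the forces suggested contact.

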